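# Release the spent vent filter from its quick coupling

## Robot

A 6-joint arm with a two-finger parallel gripper is mounted at the origin on the work surface. World frame = base frame: x ahead of the robot, y to its left, z up, the work surface at z = 0. Lengths are in m, angles in rad, forces in N, time in s.
With the tool pointing down it reaches from about 0.375 to 0.925 m from the base axis. Payload 5.7 kg.
Tool frame: the origin (TCP) lies on the centre line of the jaws, within the pads' length; the fingertips stand 22 mm ahead of it and the grasp point (between the pads) lies 3 mm ahead of it; y points along the fingers, z is the direction in which the jaws open and shut, and the axes are right-handed (so a half turn about y gives the same grasp; the last joint's range is limited). The gripper opens to 85 mm and grips with 20 to 120 N. Pads are 22 mm wide; open, the fingers measure 114 mm over their backs; the gripper's body (76 mm by 85 mm) begins 54 mm behind the grasp point. The pads swing forward as they close: fully open they stand 13 mm farther back than shut.
Start: joints at [1.03, 0.359, 1.51, -0, 1.272, -0.115], TCP at [0.248, 0.546, 0.253] pointing down, gripper open.
Joint ranges: [-2.97, 2.97], [-1.01, 2.36], [0.21, 2.38], [-0.96, 4.11], [0.2, 2.71], [-2.98, 2.98]. Speed limits (rad/s): [2.39, 2.39, 3.14, 3.14, 3.14, 3.14].

## Interface

Orientations are given as a rotation vector (axis times angle).
In Python, from bench import arm gives the robot as it stands. The module is installed in compiled form; this text tells all that it offers.
- The arm moves only by the tool drive_tool, never from a script. Its arguments are lists of equal length, an entry for each row: "grip": the finger opening in cm, from 0 to 8.54; "translation": the shift along the tool's x, y, z in cm, a list of three; "yaw": the turn about the tool's y in rad. In form: {"grip": [grip, ...], "translation": [[dx, dy, dz], ...], "yaw": [yaw, ...]}. A call has 1 to 10 rows; each row shifts and turns the pose as measured when the row begins, along the tool's axes as they then stand; what a row does not reach is not made up. A row lasts 1/12 s, in which the tool goes at most 41.7 mm and 7.16 degrees, less where a joint would pass 70% of its speed; a pose out of reach is approached as far as the arm can. A call is refused whole if a number of a shift passes 4.17 or a number of a turn 0.125, either way. A call with a gripper value outside its range is refused whole. The fingers move at their own pace and stop on an object; the grip force is fixed at half the most. Time passes only in rows, so rows that do not move let the fingers close. It gives the time, the measured TCP pose, the force and the opening at its end, in the units of the state.
- arm.observe(): the state, without advancing time (a new reading comes with each control period).
- arm.grab_frame(name): name is "scene" or "top" or "wrist"; returns the picture (420x560x3 uint8, red, green, blue); there is no depth.
- arm.get_calibration(name): a dict with "vfov" (degrees; the focal length in pixels is half the picture's height over the tangent of half this angle, whatever the lens; pixels are square), "cx", "cy" (the principal point, pixels), "R" (3x3) and "t" (3): a world point X has camera coordinates R X + t. Camera axes: x right, y down, z forward; pixel columns grow to the right and rows downward; lengths in m; the calibration is good to about 2 mm. A picture is of the moment at which its call begins: read the wrist's pose just before it. get_calibration takes no time and is no camera call; for the wrist camera it gives the pose at the moment of the call.
- arm.close_job(): hands the job in, once; it reports no verdict.
The state is a dict: "time_s": time; "joints": joint angles; "qd": joint speeds; "tau": joint torques, N m; "ee_pos": TCP position; "tool_rot": TCP orientation; "contact_force": force on the tool from outside, world axes, zero at the start; "wrist_torque": the same for the moment, N m; "gripper_width": opening from 0.0 (shut) to 1.0 (fully open).
Only numpy, scipy, OpenCV 4.12 (cv2) and the standard library are available. Lean on these libraries where they do the work, as an engineer would, in place of code of your own. Each camera call takes 0.05 s, during which the arm holds its last target. There are 200 camera calls.

## Task

Take the spent vent filter out of the analyser's quick coupling: gently press the blue sleeve back without ramming it onto its stop until the filter is let go, draw the filter out without yanking it, and let the sleeve spring fully forward again. Then stand the filter upright, nipple down, in the yellow well of the used-filter stand and let go, leaving the bottle, cup and tube rack alone.

Things in the scene. Friction and masses are not known exactly. Their poses are not given: they have to be found in the camera images.
- coupling: Upright quick coupling, fixed: white block 120 x 100 x 30 mm, let into the bench by 0 to 10 mm; from its middle a brass tube (outside 34 mm, bore 18.4 mm) rises to 62 mm above the origin, with a sprung blue sleeve round it. Origin: centre of the block's underside, z up the axis. Robot pushes over 15 N harm it. Three hidden jaws lock the filter; a spring below lifts it 4.5 mm once unlocked.
- sleeve_top (a point): Centre of the sleeve's flat upper face, on the coupling's axis, 76 mm above the coupling's origin while the sleeve is forward; moves with the sleeve. The face is a ring, outside 56 mm, hole 24 mm, round the filter: press it straight down on both sides of the filter, for instance with fingertips opened to 30 to 36 mm.
- sleeve (a joint): Sleeve travel (m): 0 = forward, up, 0.010 = down on its hard stop. It pushes back 4 N at 0, 8 N at 0.008, only 9 N at the stop, then steeply more. The filter unlocks at 0.008 to 0.0095 and rises 4.5 mm; then the jaws ride on its nipple and keep the sleeve down near 0.008, even let go, until the filter is drawn up 15 to 18 mm in all and the sleeve snaps to 0. Pushing the filter down relocks it.
- filter: Spent vent filter, rigid round cartridge, 80 mm long, 60 to 105 g. Origin: middle of the nipple's lower end, z to the top. Steel nipple, diameter 17.2 mm (grooved, tip 10 mm), to 34 mm; white body, red band, diameter 20 mm, from 34 to 80 mm: grip here. Locked, it is upright on the coupling's axis, origin 38 mm above the coupling's, 0.6 mm side play. Over 35 N between the two is harmful.
- stand: Used-filter stand, fixed: grey foot 90 x 90 x 12 mm carrying a yellow round well, outside diameter 38 mm, inside diameter 25 mm, whose rim is 42 mm above the bench. Origin: centre of the underside.
- well_floor (a point): Centre of the floor of the yellow well, 12 mm above the bench and 30 mm below its rim; the nipple's end belongs here.
- reagent: White bottle, blue cap, diameter 60 mm, 110 mm high, loose; leave alone. Origin: centre of its underside.
- cup: Clear specimen cup, diameter 60 mm, 60 mm high, empty, loose; leave alone. Origin: centre of its underside.
- tubes: White rack of capped sample tubes, 60 x 150 mm (long side along its y), 84 mm high, loose; leave alone. Origin: centre of its underside.
There are look-alikes about, which are no part of the job. Leave any brown or green look-alike of the filter alone. Leave any brown look-alike of the stand alone.

How it is judged:
By the outcome, as a careful person would: the job done as asked, in the order asked, and still so for the second after the job is handed in, with the robot touching nothing.
It also fails if it takes over 56 s, if anything falls off the work surface, if the arm or the gripper's body presses on something with over 40 N, if the wrist force passes 120 N, or if a joint passes its speed limit or range.

## Working session

There is one attempt and no reset: what is moved stays moved. The work goes in short steps, Python scripts to look and compute and a tool call to move; the robot and the scene stay as the last step left them, time stands still between calls to the robot, and variables do not carry over. Pictures are saved under pics/ and viewed, about 8 in all and at most 12, crops included, and the job is handed in when it is done.

Besides the shell and the picture viewer there is one more tool, called after "Emit:" in YAML: its name, and indented under it one key for each argument. drive_tool: Moves the arm, as the interface text tells. Its arguments: {"type":"object","properties":{"grip":{"type":"array"},"translation":{"type":"array"},"yaw":{"type":"array"}},"required":["grip","translation","yaw"]}

```bash
mkdir -p pics; python3 - <<'E'
from bench import arm
import cv2,numpy as np
for n in("scene","top"):
    im=arm.grab_frame(n);cv2.imwrite(f"pics/{n}0.png",im[:,:,::-1])
    c=arm.get_calibration(n);print(n,c)
o=arm.observe();print({k:np.round(v,3) for k,v in o.items()})
E
```

```text
scene {'vfov': 48.83198177473115, 'cx': 272.95815504388827, 'cy': 207.21856398280738, 'R': array([[ 0.36250205,  0.9319494 , -0.00791114],
       [ 0.7793959 , -0.3077955 , -0.54571417],
       [-0.51101301,  0.19165659, -0.83793404]]), 't': array([-0.27822288, -0.36317525,  1.18630185])}
top {'vfov': 47.78071147946425, 'cx': 287.6752913443952, 'cy': 209.15113578949635, 'R': array([[ 0.02042697, -0.99940633,  0.02774377],
       [-0.98563656, -0.02478293, -0.16705203],
       [ 0.16764043, -0.02393291, -0.98555766]]), 't': array([0.04618134, 0.53482624, 0.97590794])}
{'time_s': np.float64(0.1), 'joints': array([ 1.03 ,  0.359,  1.511,  0.   ,  1.273, -0.115]), 'qd': array([ 0.001, -0.003, -0.002, -0.   , -0.001, -0.001]), 'tau': array([-0.0000e+00, -5.2865e+01, -2.7935e+01, -0.0000e+00,  5.0000e-03,
       -0.0000e+00]), 'ee_pos': array([0.248, 0.546, 0.253]), 'tool_rot': array([-1.547,  0.334, -0.334]), 'contact_force': array([-0.927, -0.507,  0.076]), 'wrist_torque': array([-0.029,  0.011,  0.007]), 'gripper_width': np.float64(1.004)}
```

View pics/top0.png

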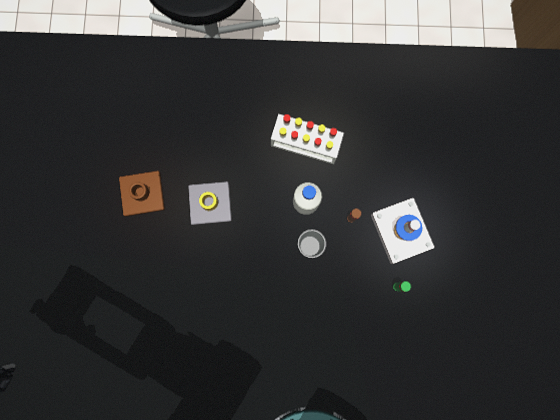

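View pics/scene0.png

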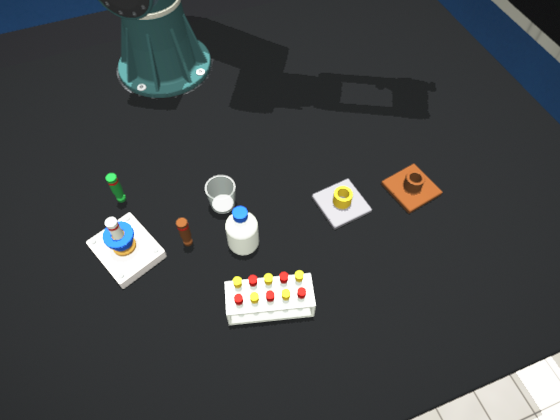

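The top view shows the coupling at about (407,228), the filter top at (414,225) and the yellow well at (208,201). In the scene view they're at (122,240), (112,223) and (343,196). The brown and green look-alikes stand about 12–14 cm from the coupling.

```bash
cat > h.py <<'E'
import cv2,numpy as np
from scipy.spatial.transform import Rotation as Ro
def ray(c,u,v,h=420):
    f=h/2/np.tan(np.radians(c["vfov"])/2)
    d=np.array([(u-c["cx"])/f,(v-c["cy"])/f,1.]);R=np.array(c["R"]);return -R.T@c["t"],R.T@d
def on(c,uv,z):
    o,d=ray(c,*uv);return o+d*(z-o[2])/d[2]
def tri(c1,p1,c2,p2):
    o1,d1=ray(c1,*p1);o2,d2=ray(c2,*p2)
    s=np.linalg.lstsq(np.c_[d1,-d2],o2-o1,rcond=None)[0];a=o1+s[0]*d1;b=o2+s[1]*d2
    return (a+b)/2,np.linalg.norm(a-b)
def proj(c,X):
    f=210/np.tan(np.radians(c["vfov"])/2);p=np.array(c["R"])@X+c["t"];return f*p[:2]/p[2]+[c["cx"],c["cy"]]
def mask(im,kind):
    H=cv2.cvtColor(im,cv2.COLOR_RGB2HSV)
    r={"blue":((105,120,60),(125,255,255)),"yellow":((24,120,90),(35,255,255)),"white":((0,0,150),(180,60,255))}[kind]
    return cv2.inRange(H,*map(np.array,r))
def blobs(im,kind,roi,amin=10):
    x0,y0,x1,y1=roi;m=mask(im,kind);k=np.zeros_like(m);k[y0:y1,x0:x1]=m[y0:y1,x0:x1]
    return [max_c for max_c in cv2.findContours(k,cv2.RETR_EXTERNAL,cv2.CHAIN_APPROX_NONE)[0] if cv2.contourArea(max_c)>=amin]
def world2tool(o,d):
    return Ro.from_rotvec(o["tool_rot"]).inv().apply(d)*100
E
python3 - <<'E'
from h import *;from bench import arm
T=cv2.imread("pics/top0.png")[:,:,::-1].copy();S=cv2.imread("pics/scene0.png")[:,:,::-1].copy()
ct,cs=arm.get_calibration("top"),arm.get_calibration("scene")
for n,im,k,roi in(("Tw","T","white",(405,215,425,236)),("Tb","T","blue",(385,205,430,250)),("Ty","T","yellow",(190,180,230,220)),
  ("Sw","S","white",(100,210,125,240)),("Sb","S","blue",(95,215,140,260)),("Sy","S","yellow",(325,180,360,215))):
    for b in blobs(eval(im),k,roi): print(n,cv2.boundingRect(b),cv2.contourArea(b),[np.round(x,1) for x in cv2.fitEllipse(b)] if len(b)>5 else"")
print("well tri",tri(ct,(208,201),cs,(343,192)),on(ct,(208,201),.042))
print("ftop",tri(ct,(414,225),cs,(112,222)))
print("sleeve",on(ct,(408,228),.07))
o=arm.observe();print(np.round(Ro.from_rotvec(o["tool_rot"]).as_matrix(),3))
c=arm.get_calibration("wrist");cam=-c["R"].T@c["t"];print("cam in tool",world2tool(o,cam-o["ee_pos"]),"camz",world2tool(o,c["R"][2])/100,"camx",world2tool(o,c["R"][0])/100,c["vfov"])
def up(im,x,y):return cv2.resize(im[y-45:y+45,x-45:x+45],(400,400),interpolation=cv2.INTER_CUBIC)
cv2.imwrite("pics/c0.png",np.hstack([up(T,408,232),up(S,122,240)])[:,:,::-1])
E
```

```text
Tw (410, 220, 10, 10) 66.5 [array([414.6, 224.4]), array([9. , 9.6]), np.float64(148.6)]
Tw (414, 215, 11, 21) 46.5 [array([418.9, 224.7]), array([ 8.8, 21. ]), np.float64(165.0)]
Tb (396, 215, 26, 25) 488.5 [array([408.6, 227.1]), array([24.5, 25.4]), np.float64(101.8)]
Ty (199, 192, 18, 18) 218.5 [array([207.6, 200.3]), array([16.2, 17.3]), np.float64(111.7)]
Sw (100, 229, 5, 11) 20.5 [array([101.5, 233.8]), array([ 3.5, 10.7]), np.float64(9.0)]
Sw (109, 227, 15, 13) 88.0 [array([116.6, 233.4]), array([11.3, 12.5]), np.float64(97.4)]
Sw (104, 215, 21, 14) 137.5 [array([113.1, 221.4]), array([11. , 21.2]), np.float64(67.8)]
Sb (110, 232, 24, 19) 73.5 [array([129.2, 253.4]), array([19.4, 23.8]), np.float64(59.0)]
Sy (333, 186, 19, 23) 311.5 [array([342.2, 197.2]), array([17.9, 22.3]), np.float64(10.7)]
well tri (array([0.54836209, 0.2322288 , 0.04138009]), np.float64(0.004033935946214957)) [0.54751896 0.23021469 0.042     ]
ftop (array([ 0.49696303, -0.19531924,  0.10721812]), np.float64(0.0015684304324576506))
sleeve [ 0.49552197 -0.19430136  0.07      ]
[[ 0.911 -0.001  0.413]
 [-0.413 -0.001  0.911]
 [-0.    -1.    -0.002]]
cam in tool [ -7.82143055 -12.17135272   0.04431875] camz [3.04765363e-01 9.52427196e-01 7.13644566e-04] camx [ 5.56627368e-04 -9.27404105e-04  9.99999415e-01] 71.11017325286463
```

View pics/c0.png

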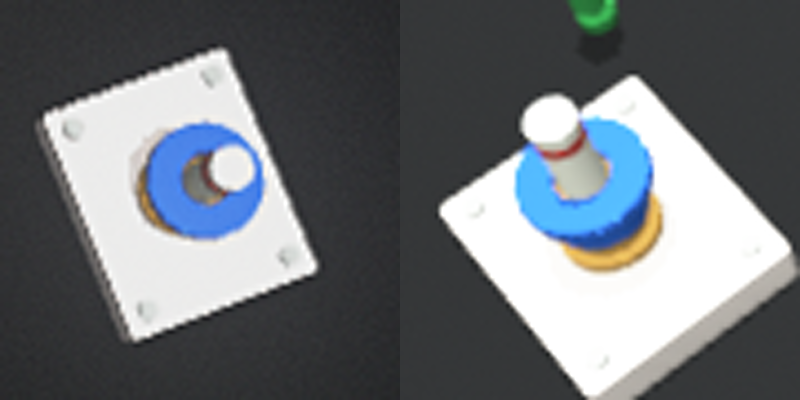

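Filter top comes out near (0.497,-0.195,0.107), which agrees with the 0.108–0.118 expected. The well rim is near (0.548,0.231,0.041). Next I fly over the coupling at the present height.

Emit:
drive_tool:
  grip: [8.5, 8.5, 8.5, 8.5, 8.5, 8.5, 8.5, 8.5, 8.5, 8.5]
  translation:
    - [1.5, 0, -1.6]
    - [2.6, 0, -2.8]
    - [2.6, 0, -2.8]
    - [2.6, 0, -2.8]
    - [2.6, 0, -2.8]
    - [2.6, 0, -2.8]
    - [2.6, 0, -2.8]
    - [2.6, 0, -2.8]
    - [2.6, 0, -2.8]
    - [2.6, 0, -2.8]
  yaw: [0, 0, 0, 0, 0, 0, 0, 0, 0, 0]

```text
time_s: 0.93
ee_pos: [0.364, 0.1918, 0.2484]
tool_rot: [-1.548, 0.327, -0.321]
contact_force: [0.5, 0.8, -0.0]
gripper_width: 0.993
```

Emit:
drive_tool:
  grip: [8.5, 8.5, 8.5, 8.5, 8.5, 8.5, 8.5, 8.5, 8.5, 8.5]
  translation:
    - [2.6, 0, -2.8]
    - [2.6, 0, -2.8]
    - [2.6, 0, -2.8]
    - [2.6, 0, -2.8]
    - [2.6, 0, -2.8]
    - [2.6, 0, -2.8]
    - [2.6, 0, -2.8]
    - [2.6, 0, -2.8]
    - [2.0, 0, -2.0]
    - [0, 0, 0]
  yaw: [0, 0, 0, 0, 0, 0, 0, 0, 0, 0]

```text
time_s: 1.77
ee_pos: [0.4767, -0.1471, 0.2471]
tool_rot: [-1.549, 0.33, -0.327]
contact_force: [-0.4, -0.3, -0.4]
gripper_width: 0.995
```

```bash
python3 - <<'E'
from h import *;from bench import arm
o=arm.observe();c=arm.get_calibration("wrist");im=arm.grab_frame("wrist");cv2.imwrite("pics/w1.png",im[:,:,::-1])
np.savez("pics/w1.npz",**{k:np.array(v) for k,v in c.items()})
print(o["ee_pos"],np.round(Ro.from_rotvec(o["tool_rot"]).as_matrix(),4))
print("pred ftop",proj(c,np.array([.496,-.195,.112])),"sl",proj(c,np.array([.496,-.195,.07])))
for b in blobs(im,"blue",(0,0,560,420),300): print(cv2.boundingRect(b),cv2.contourArea(b),cv2.fitEllipse(b))
E
```

```text
[ 0.476667   -0.14713958  0.24713748] [[ 9.136e-01 -2.200e-03  4.067e-01]
 [-4.067e-01 -2.900e-03  9.136e-01]
 [-8.000e-04 -1.000e+00 -3.600e-03]]
pred ftop [242.12196266 244.07326816] sl [246.94953704 228.18239133]
(223, 206, 49, 47) 1130.5 ((247.33323669433594, 228.71910095214844), (44.86363983154297, 46.645565032958984), 93.76840209960938)
(457, 200, 39, 32) 890.5 ((476.0172424316406, 215.11790466308594), (30.149913787841797, 37.931297302246094), 100.03446960449219)
```

View pics/w1.png

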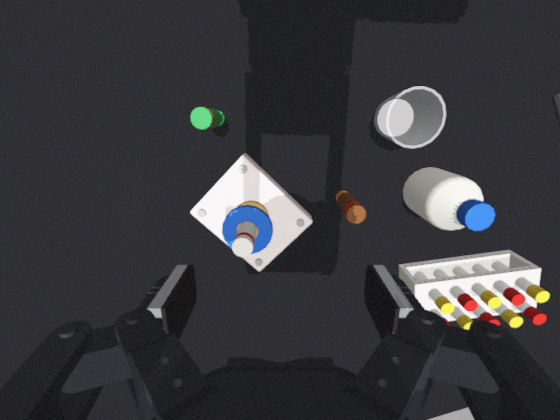

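The wrist view shows the sleeve at (247,229) and the filter top at (242,245), on the predicted pixels. I'll triangulate both against the top view and work out the shift.

```bash
python3 - <<'E'
from h import *;from bench import arm
c=dict(np.load("pics/w1.npz"));ct=arm.get_calibration("top");cs=arm.get_calibration("scene");im=cv2.imread("pics/w1.png")[:,:,::-1].copy()
for b in blobs(im,"white",(228,228,256,260)): print(cv2.boundingRect(b),cv2.contourArea(b),cv2.fitEllipse(b)[:2])
print("f",tri(c,(241.5,244),ct,(414.8,224.4)),tri(c,(241.5,244),cs,(111.2,220.5)));print("s",tri(c,(247.3,228.5),ct,(409.0,227.3)),tri(c,(247.3,228.5),cs,(120.5,234.5)))
for z in(.108,.113,.118): print(z,on(c,(241.5,244),z)[:2],on(ct,(414.8,224.4),z)[:2])
for z in(.066,.071,.076): print(z,on(c,(247.3,228.5),z)[:2],on(ct,(409.,227.3),z)[:2])
o=arm.observe()
print("shift to (.4965,-.1955)",world2tool(o,np.array([.4965,-.1955,o["ee_pos"][2]])-o["ee_pos"]),o["ee_pos"])
E
```

```text
(232, 237, 24, 23) 367.0 ((243.2769775390625, 248.27618408203125), (18.918460845947266, 26.192581176757812))
f (array([ 0.49870457, -0.19856603,  0.10341846]), np.float64(0.0006786578353657769)) (array([ 0.49610773, -0.19524703,  0.11088131]), np.float64(0.0011812501566666029))
s (array([ 0.4972035 , -0.1961474 ,  0.06812593]), np.float64(0.0016128854378958733)) (array([ 0.49826526, -0.19421897,  0.06445125]), np.float64(0.004053768609395258))
0.108 [ 0.49709336 -0.19676811] [ 0.49803171 -0.19755534]
0.113 [ 0.49534059 -0.19519283] [ 0.49731276 -0.19606724]
0.118 [ 0.49358781 -0.19361754] [ 0.49659381 -0.19457915]
0.066 [ 0.49770383 -0.19588718] [ 0.49760279 -0.19758792]
0.071 [ 0.49618403 -0.19454488] [ 0.49691671 -0.19616318]
0.076 [ 0.49466422 -0.19320258] [ 0.49623063 -0.19473845]
shift to (.4965,-.1955) [ 3.98408434e+00 -3.44112829e-03 -3.74770528e+00] [ 0.47535421 -0.14505519  0.2467969 ]
```

Emit:
drive_tool:
  grip: [3.4, 3.4, 3.4, 3.4, 3.4, 3.4, 3.4]
  translation:
    - [2.0, 1.5, -1.9]
    - [2.0, 1.5, -1.9]
    - [0, 2, 0]
    - [0, 2, 0]
    - [0, 0.5, 0]
    - [0, 0, 0]
    - [0, 0, 0]
  yaw: [0, 0, 0, 0, 0, 0, 0]

```text
time_s: 2.4
ee_pos: [0.4939, -0.1913, 0.1687]
tool_rot: [-1.543, 0.334, -0.321]
contact_force: [0.9, -0.4, -0.8]
gripper_width: 0.397
```

```bash
python3 - <<'E'
from h import *;from bench import arm
o=arm.observe();c=arm.get_calibration("wrist");im=arm.grab_frame("wrist");cv2.imwrite("pics/w2.png",im[:,:,::-1])
np.savez("pics/w2.npz",**{k:np.array(v) for k,v in c.items()})
print(o["ee_pos"],o["gripper_width"],np.round(Ro.from_rotvec(o["tool_rot"]).as_matrix(),4))
for z in(.108,.068):print("pred",proj(c,np.array([.497,-.1962,z])))
for b in blobs(im,"blue",(0,0,560,420),300): print(cv2.boundingRect(b),cv2.contourArea(b),cv2.fitEllipse(b))
print("shift",world2tool(o,np.array([.497,-.1962,o["ee_pos"][2]])-o["ee_pos"]))
E
```

```text
[ 0.49391034 -0.19126154  0.16870815] 0.39705073178757333 [[ 0.914  -0.0078  0.4056]
 [-0.4056  0.0045  0.914 ]
 [-0.009  -1.      0.001 ]]
pred [274.13051339 246.28671472]
pred [274.96605894 225.90619481]
(242, 194, 68, 63) 2160.5 ((275.5468444824219, 225.52957153320312), (61.22853469848633, 64.2454833984375), 89.07215881347656)
shift [ 0.4826986  -0.00464767 -0.3260748 ]
```

View pics/w2.png

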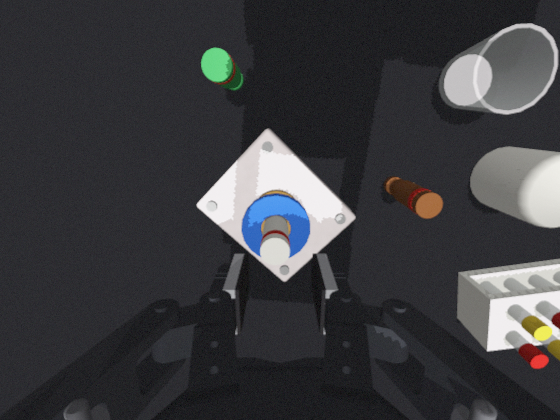

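The sleeve at (275.5,225.5) matches the prediction of (275,226), and the jaw midline is about 3 mm off, as computed. I'll centre and lower until the fingers straddle the filter above the sleeve.

Emit:
drive_tool:
  grip: [3.4, 3.4, 3.4, 3.4, 3.4, 3.4, 3.4, 3.4]
  translation:
    - [0.5, 0, -0.33]
    - [0.15, 0, -0.1]
    - [0, 1.2, 0]
    - [0, 1.4, 0]
    - [0, 1.4, 0]
    - [0, 1.0, 0]
    - [0, 0, 0]
    - [0, 0, 0]
  yaw: [0, 0, 0, 0, 0, 0, 0, 0]

```text
time_s: 3.12
ee_pos: [0.5047, -0.2, 0.1256]
tool_rot: [-1.548, 0.32, -0.331]
contact_force: [-0.5, -1.0, 0.5]
gripper_width: 0.395
```

```bash
cat > st.py <<'E'
from h import *;from bench import arm
o=arm.observe();print(o["time_s"],np.round(o["ee_pos"],4),np.round(o["contact_force"],2),round(float(o["gripper_width"])*85.4,1),"tooly",np.round(Ro.from_rotvec(o["tool_rot"]).as_matrix()[:,1],4))
print("shift cm",np.round(world2tool(o,np.array([.497,-.1962,o["ee_pos"][2]])-o["ee_pos"]),2))
E
python3 st.py
```

```text
3.1167 [ 0.5047 -0.2     0.1256] [-0.5  -0.99  0.52] 33.8 tooly [ 0.0069 -0.0034 -1.    ]
shift cm [-0.86 -0.01  0.04]
```

Emit:
drive_tool:
  grip: [3.4, 3.4, 3.4, 3.4]
  translation:
    - [0, 0, 0]
    - [-0.6, 0, 0]
    - [0, 0, 0]
    - [0, 0, 0]
  yaw: [0, 0, 0, 0]

```text
time_s: 3.45
ee_pos: [0.5001, -0.1981, 0.128]
tool_rot: [-1.549, 0.317, -0.334]
contact_force: [-0.5, -1.4, 0.4]
gripper_width: 0.397
```

```bash
python3 st.py
```

```text
3.45 [ 0.5001 -0.1981  0.128 ] [-0.53 -1.35  0.39] 33.9 tooly [ 0.01   -0.005  -0.9999]
shift cm [-0.36 -0.    0.05]
```

Emit:
drive_tool:
  grip: [3.4, 3.4, 3.4, 3.4]
  translation:
    - [-0.3, 0, 0]
    - [0, 0, 0]
    - [0, 0, 0]
    - [0, 0, 0]
  yaw: [0, 0, 0, 0]

```text
time_s: 3.78
ee_pos: [0.4972, -0.1969, 0.1291]
tool_rot: [-1.55, 0.316, -0.335]
contact_force: [-0.2, 0.1, -0.4]
gripper_width: 0.396
```

```bash
python3 st.py
```

```text
3.7833 [ 0.4972 -0.1969  0.1291] [-0.21  0.09 -0.42] 33.8 tooly [ 0.0114 -0.0058 -0.9999]
shift cm [-0.04 -0.    0.05]
```

Emit:
drive_tool:
  grip: [3.4, 3.4, 3.4, 3.4, 3.4, 3.4]
  translation:
    - [0, 0.5, 0]
    - [0, 0.5, 0]
    - [0, 0.3, 0]
    - [0, 0, 0]
    - [0, 0, 0]
    - [0, 0, 0]
  yaw: [0, 0, 0, 0, 0, 0]

```text
time_s: 4.28
ee_pos: [0.4973, -0.1969, 0.114]
tool_rot: [-1.549, 0.316, -0.335]
contact_force: [-0.7, -0.2, -0.1]
gripper_width: 0.4
```

```bash
python3 st.py
```

```text
4.2833 [ 0.4973 -0.1969  0.114 ] [-0.67 -0.24 -0.09] 34.2 tooly [ 0.0107 -0.0054 -0.9999]
shift cm [-0.05 -0.    0.05]
```

Emit:
drive_tool:
  grip: [3.4, 3.4, 3.4, 3.4, 3.4]
  translation:
    - [0, 0.3, 0]
    - [0, 0.3, 0]
    - [0, 0.3, 0]
    - [0, 0, 0]
    - [0, 0, 0]
  yaw: [0, 0, 0, 0, 0]

```text
time_s: 4.7
ee_pos: [0.4975, -0.197, 0.104]
tool_rot: [-1.549, 0.316, -0.335]
contact_force: [-1.2, 0.2, 1.0]
gripper_width: 0.399
```

Emit:
drive_tool:
  grip: [3.4, 3.4, 3.4]
  translation:
    - [0, 0.2, 0]
    - [0, 0, 0]
    - [0, 0, 0]
  yaw: [0, 0, 0]

```text
time_s: 4.95
ee_pos: [0.4976, -0.1971, 0.1018]
tool_rot: [-1.549, 0.316, -0.335]
contact_force: [-0.5, 0.0, 1.0]
gripper_width: 0.4
```

Emit:
drive_tool:
  grip: [3.4, 3.4, 3.4]
  translation:
    - [0, 0.2, 0]
    - [0, 0, 0]
    - [0, 0, 0]
  yaw: [0, 0, 0]

```text
time_s: 5.2
ee_pos: [0.4978, -0.1972, 0.0998]
tool_rot: [-1.55, 0.316, -0.335]
contact_force: [-0.3, -0.5, -0.7]
gripper_width: 0.397
```

Emit:
drive_tool:
  grip: [3.4, 3.4, 3.4]
  translation:
    - [0, 0.2, 0]
    - [0, 0, 0]
    - [0, 0, 0]
  yaw: [0, 0, 0]

```text
time_s: 5.45
ee_pos: [0.4978, -0.1972, 0.0977]
tool_rot: [-1.55, 0.316, -0.335]
contact_force: [-1.2, 0.2, -0.0]
gripper_width: 0.398
```

Emit:
drive_tool:
  grip: [3.4, 3.4, 3.4]
  translation:
    - [0, 0.2, 0]
    - [0, 0, 0]
    - [0, 0, 0]
  yaw: [0, 0, 0]

```text
time_s: 5.7
ee_pos: [0.4979, -0.1972, 0.0955]
tool_rot: [-1.55, 0.316, -0.335]
contact_force: [-0.6, 0.4, -0.2]
gripper_width: 0.401
```

Emit:
drive_tool:
  grip: [3.4, 3.4, 3.4]
  translation:
    - [0, 0.2, 0]
    - [0, 0, 0]
    - [0, 0, 0]
  yaw: [0, 0, 0]

```text
time_s: 5.95
ee_pos: [0.4979, -0.1972, 0.0933]
tool_rot: [-1.55, 0.316, -0.335]
contact_force: [0.6, 1.1, -1.1]
gripper_width: 0.398
```

Emit:
drive_tool:
  grip: [3.4, 3.4, 3.4]
  translation:
    - [0, 0.15, 0]
    - [0, 0, 0]
    - [0, 0, 0]
  yaw: [0, 0, 0]

```text
time_s: 6.2
ee_pos: [0.4979, -0.1973, 0.0916]
tool_rot: [-1.55, 0.316, -0.335]
contact_force: [-0.1, -0.1, 0.2]
gripper_width: 0.394
```

Emit:
drive_tool:
  grip: [3.4, 3.4, 3.4]
  translation:
    - [0, 0.15, 0]
    - [0, 0, 0]
    - [0, 0, 0]
  yaw: [0, 0, 0]

```text
time_s: 6.45
ee_pos: [0.4981, -0.1973, 0.0903]
tool_rot: [-1.55, 0.315, -0.336]
contact_force: [-0.5, -0.2, 1.4]
gripper_width: 0.395
```

Emit:
drive_tool:
  grip: [3.4, 3.4, 3.4]
  translation:
    - [0, 0.15, 0]
    - [0, 0, 0]
    - [0, 0, 0]
  yaw: [0, 0, 0]

```text
time_s: 6.7
ee_pos: [0.4981, -0.1973, 0.0892]
tool_rot: [-1.55, 0.315, -0.336]
contact_force: [-1.4, 0.5, 3.1]
gripper_width: 0.397
```

Contact begins at a TCP height of about 0.090. I'll continue in 1–1.5 mm steps.

Emit:
drive_tool:
  grip: [3.4, 3.4, 3.4]
  translation:
    - [0, 0.15, 0]
    - [0, 0, 0]
    - [0, 0, 0]
  yaw: [0, 0, 0]

```text
time_s: 6.95
ee_pos: [0.4981, -0.1973, 0.0879]
tool_rot: [-1.55, 0.315, -0.336]
contact_force: [-1.6, -0.3, 4.1]
gripper_width: 0.395
```

Emit:
drive_tool:
  grip: [3.4, 3.4, 3.4]
  translation:
    - [0, 0.15, 0]
    - [0, 0, 0]
    - [0, 0, 0]
  yaw: [0, 0, 0]

```text
time_s: 7.2
ee_pos: [0.4981, -0.1973, 0.0866]
tool_rot: [-1.55, 0.315, -0.336]
contact_force: [-1.2, 1.0, 4.8]
gripper_width: 0.402
```

Emit:
drive_tool:
  grip: [3.4, 3.4, 3.4]
  translation:
    - [0, 0.15, 0]
    - [0, 0, 0]
    - [0, 0, 0]
  yaw: [0, 0, 0]

```text
time_s: 7.45
ee_pos: [0.4981, -0.1973, 0.0854]
tool_rot: [-1.55, 0.315, -0.336]
contact_force: [-2.2, 0.6, 5.0]
gripper_width: 0.397
```

```bash
cat > look.py <<'E'
from h import *;from bench import arm;import sys
f=[arm.observe()["contact_force"]]
c=arm.get_calibration("wrist");im=arm.grab_frame("wrist");cv2.imwrite(f"pics/{sys.argv[1]}.png",im[:,:,::-1])
o=arm.observe();f.append(o["contact_force"]);print(o["time_s"],np.round(o["ee_pos"],4),np.round(f,1).tolist())
for k in("white","blue"):
  for b in blobs(im,k,(210,170,345,330),60): print(k,cv2.boundingRect(b),cv2.contourArea(b))
for z in(.108,.1125):print("pred top",proj(c,np.array([.497,-.1962,z])))
E
python3 look.py p1
```

```text
7.5 [ 0.4981 -0.1973  0.0854] [[-2.2, 0.6, 5.0], [-1.1, 0.4, 5.5]]
white (255, 308, 52, 22) 866.5
white (305, 301, 10, 17) 94.5
white (210, 170, 135, 104) 7997.5
blue (231, 216, 100, 91) 3565.5
pred top [280.05944381 318.37331486]
pred top [280.06604246 326.113547  ]
```

Emit:
drive_tool:
  grip: [3.4, 3.4, 3.4, 3.4]
  translation:
    - [0, 0.15, 0]
    - [0, 0, 0]
    - [0, 0.15, 0]
    - [0, 0, 0]
  yaw: [0, 0, 0, 0]

```text
time_s: 7.83
ee_pos: [0.4981, -0.1973, 0.0831]
tool_rot: [-1.55, 0.315, -0.336]
contact_force: [-0.8, 2.4, 5.2]
gripper_width: 0.398
```

```bash
python3 look.py p2
```

```text
7.8833 [ 0.4981 -0.1973  0.0832] [[-0.8, 2.4, 5.2], [-1.1, 0.2, 6.2]]
white (255, 312, 52, 18) 671.5
white (304, 301, 12, 19) 116.0
white (210, 170, 135, 104) 8066.5
blue (231, 216, 100, 91) 3555.0
pred top [280.0537312  322.28685555]
pred top [280.05968218 330.33097212]
```

View pics/p2.png

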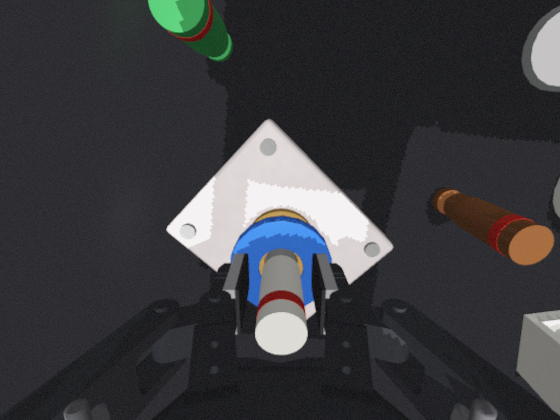

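The view shows the fingertips on the sleeve either side of the filter, with the top disc at about (281,331) and the red band at row 303. I'll track the red band for the release jump, which should be about 8 px.

```bash
cat > look.py <<'E'
from h import *;from bench import arm;import sys
def red(im,c):
    H=cv2.cvtColor(im,cv2.COLOR_RGB2HSV);m=((H[...,0]<8)|(H[...,0]>172))&(H[...,1]>150)&(H[...,2]>60)
    k=m[240:420,275:287];r=np.nonzero(k)[0]+240
    return (r.min() if len(r) else None, round(float(r.mean()),1) if len(r) else None)
if __name__=="__main__":
  f=[arm.observe()["contact_force"]]
  for i in range(3):
    im=arm.grab_frame("wrist");o=arm.observe();f.append(o["contact_force"])
  cv2.imwrite(f"pics/{sys.argv[1]}.png",im[:,:,::-1])
  F=np.array(f);print(o["time_s"],np.round(o["ee_pos"],4),"Fz",np.round(F[:,2],1),"mean",F.mean(0).round(2),"red",red(im,None))
E
python3 look.py p3; python3 - <<'E'
from look import *
for n in("p1","p2"):print(red(cv2.imread(f"pics/{n}.png")[:,:,::-1].copy(),0))
E
```

```text
8.0333 [ 0.4981 -0.1973  0.0832] Fz [6.2 6.7 6.9 5.5] mean [-1.29  0.49  6.31] red (np.int64(291), 294.5)
(np.int64(288), 291.3)
(np.int64(291), 294.6)
```

Emit:
drive_tool:
  grip: [3.4, 3.4]
  translation:
    - [0, 0.15, 0]
    - [0, 0, 0]
  yaw: [0, 0]

```text
time_s: 8.2
ee_pos: [0.4981, -0.1973, 0.0822]
tool_rot: [-1.55, 0.315, -0.336]
contact_force: [-1.4, 0.8, 7.5]
gripper_width: 0.401
```

```bash
python3 look.py p4
```

```text
8.35 [ 0.4981 -0.1973  0.0823] Fz [7.5 6.6 7.  6.9] mean [-2.01  0.62  6.99] red (np.int64(298), 302.5)
```

Emit:
drive_tool:
  grip: [3.4, 3.4]
  translation:
    - [0, 0.12, 0]
    - [0, 0, 0]
  yaw: [0, 0]

```text
time_s: 8.52
ee_pos: [0.4981, -0.1973, 0.0815]
tool_rot: [-1.55, 0.315, -0.336]
contact_force: [-2.3, 0.5, 7.4]
gripper_width: 0.394
```

```bash
python3 look.py p5
```

```text
8.6667 [ 0.4981 -0.1973  0.0817] Fz [7.4 7.2 7.  7. ] mean [-1.8   1.02  7.17] red (np.int64(299), 303.3)
```

The band jumped about 8 px, so the filter is let go, at about 8.5 mm travel and 7 N. I'll rise 13 mm, so the tips stand above the sleeve, then close on the body.

Emit:
drive_tool:
  grip: [3.4, 3.4, 3.4, 3.4, 3.4, 3.4, 3.4]
  translation:
    - [0, -0.2, 0]
    - [0, -0.4, 0]
    - [0, -0.4, 0]
    - [0, -0.1, 0]
    - [0, 0, 0]
    - [0, 0, 0]
    - [0, 0, 0]
  yaw: [0, 0, 0, 0, 0, 0, 0]

```text
time_s: 9.25
ee_pos: [0.4982, -0.1974, 0.0928]
tool_rot: [-1.55, 0.314, -0.337]
contact_force: [0.3, -0.3, -0.2]
gripper_width: 0.399
```

```bash
python3 look.py p6;python3 st.py
```

```text
9.4 [ 0.4981 -0.1973  0.0928] Fz [-0.2 -0.1 -0.1 -0.9] mean [-0.35  0.07 -0.35] red (np.int64(284), 287.3)
9.4 [ 0.4981 -0.1973  0.0928] [-0.17  0.6  -0.9 ] 34.0 tooly [ 0.0127 -0.0067 -0.9999]
shift cm [-0.15 -0.    0.06]
```

View pics/p6.png

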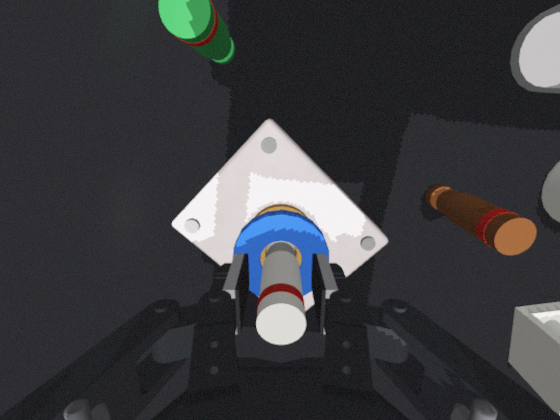

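Free of contact, and the filter stands centred between the pads. Now I close on it.

Emit:
drive_tool:
  grip: [2.6, 2.2, 1.8, 1.8, 1.5, 1.5, 1.5, 1.5, 1.5]
  translation:
    - [-0.1, -0.1, 0.05]
    - [0, 0, 0]
    - [0, 0, 0]
    - [0, 0, 0]
    - [0, 0, 0]
    - [0, 0, 0]
    - [0, 0, 0]
    - [0, 0, 0]
    - [0, 0, 0]
  yaw: [0, 0, 0, 0, 0, 0, 0, 0, 0]

```text
time_s: 10.15
ee_pos: [0.4972, -0.1964, 0.0937]
tool_rot: [-1.55, 0.315, -0.336]
contact_force: [-0.7, -1.0, 0.6]
gripper_width: 0.221
```

```bash
python3 look.py p7;python3 st.py
```

```text
10.3 [ 0.4972 -0.1964  0.0937] Fz [ 0.6  0.3  0.7 -0.1] mean [-0.53 -0.31  0.37] red (np.int64(285), 288.8)
10.3 [ 0.4972 -0.1964  0.0937] [-0.54 -0.1  -0.1 ] 18.7 tooly [ 0.0123 -0.0067 -0.9999]
shift cm [-0.02 -0.    0.01]
```

Gripped at 18.7 mm. Now a slow, steady draw.

Emit:
drive_tool:
  grip: [1.5, 1.5, 1.5, 1.5, 1.5, 1.5]
  translation:
    - [0, -0.1, 0]
    - [0, -0.15, 0]
    - [0, -0.15, 0]
    - [0, -0.15, 0]
    - [0, 0, 0]
    - [0, 0, 0]
  yaw: [0, 0, 0, 0, 0, 0]

```text
time_s: 10.8
ee_pos: [0.497, -0.1964, 0.0977]
tool_rot: [-1.55, 0.316, -0.335]
contact_force: [0.4, -0.7, -7.9]
gripper_width: 0.216
```

Emit:
drive_tool:
  grip: [1.5, 1.5, 1.5, 1.5, 1.5, 1.5]
  translation:
    - [0, -0.1, 0]
    - [0, -0.15, 0]
    - [0, -0.15, 0]
    - [0, -0.15, 0]
    - [0, 0, 0]
    - [0, 0, 0]
  yaw: [0, 0, 0, 0, 0, 0]

```text
time_s: 11.3
ee_pos: [0.4972, -0.1964, 0.1053]
tool_rot: [-1.55, 0.315, -0.336]
contact_force: [0.3, -0.2, -0.6]
gripper_width: 0.22
```

Emit:
drive_tool:
  grip: [1.5, 1.5, 1.5, 1.5, 1.5, 1.5, 1.5]
  translation:
    - [0, -0.1, 0]
    - [0, -0.2, 0]
    - [0, -0.2, 0]
    - [0, -0.2, 0]
    - [0, -0.2, 0]
    - [0, 0, 0]
    - [0, 0, 0]
  yaw: [0, 0, 0, 0, 0, 0, 0]

```text
time_s: 11.88
ee_pos: [0.4965, -0.1959, 0.1157]
tool_rot: [-1.55, 0.315, -0.335]
contact_force: [-0.2, -0.7, -1.4]
gripper_width: 0.223
```

```bash
python3 look.py p8;python3 st.py
```

```text
12.0333 [ 0.4964 -0.1959  0.1155] Fz [-1.4 -0.9 -0.7 -0.2] mean [ 0.09 -0.41 -0.82] red (np.int64(285), 288.8)
12.0333 [ 0.4964 -0.1959  0.1155] [ 0.51 -0.42 -0.21] 18.6 tooly [ 0.0115 -0.006  -0.9999]
shift cm [ 0.07  0.   -0.01]
```

No slip, since the band stayed at row 288.8, and the drag peaked near 8 N. I'll lift clear and look at the coupling.

Emit:
drive_tool:
  grip: [1.5, 1.5, 1.5, 1.5, 1.5, 1.5, 1.5, 1.5, 1.5, 1.5]
  translation:
    - [0, -0.3, 0]
    - [0, -0.5, 0]
    - [0, -0.7, 0]
    - [0, -1.0, 0]
    - [0, -1.5, 0]
    - [0, -1.5, 0]
    - [0, -1.5, 0]
    - [0, -1.5, 0]
    - [0, -0.8, 0]
    - [0, 0, 0]
  yaw: [0, 0, 0, 0, 0, 0, 0, 0, 0, 0]

```text
time_s: 12.87
ee_pos: [0.495, -0.1951, 0.2181]
tool_rot: [-1.55, 0.315, -0.336]
contact_force: [0.1, -0.5, -0.2]
gripper_width: 0.217
```

```bash
python3 st.py; python3 - <<'E'
from h import *;from bench import arm
c=arm.get_calibration("wrist");im=arm.grab_frame("wrist");cv2.imwrite("pics/w3.png",im[:,:,::-1])
S=arm.grab_frame("scene");cs=arm.get_calibration("scene");cv2.imwrite("pics/s3.png",S[:,:,::-1])
for z in(.062,.0705):
  for C in(c,cs):
    a=np.linspace(0,6.283,60);P=np.array([proj(C,np.array([.497+.028*np.cos(t),-.1962+.028*np.sin(t),z])) for t in a]);print(z,"pred box",P.min(0).round(1),P.max(0).round(1))
for I,roi in((im,(150,150,400,400)),(S,(90,205,145,265))):
  for b in blobs(I,"blue",roi,30): print(cv2.boundingRect(b),cv2.contourArea(b))
u=cv2.resize(S[195:285,77:167],(420,420),interpolation=cv2.INTER_CUBIC)
S0=cv2.imread("pics/scene0.png")[:,:,::-1]
cv2.imwrite("pics/c3.png",np.hstack([im[:,100:460],u])[:,:,::-1])
E
```

```text
12.8667 [ 0.495  -0.1951  0.2181] [ 0.08 -0.46 -0.15] 18.5 tooly [ 0.0122 -0.0064 -0.9999]
shift cm [ 0.23  0.   -0.02]
0.062 pred box [250.6 172.3] [307.7 227. ]
0.062 pred box [102.9 221.9] [134.  248.7]
0.0705 pred box [249.8 174.1] [308.5 230.2]
0.0705 pred box [101.4 219.5] [132.8 246.4]
(252, 176, 56, 55) 2380.5
(103, 221, 31, 30) 328.5
```

View pics/c3.png

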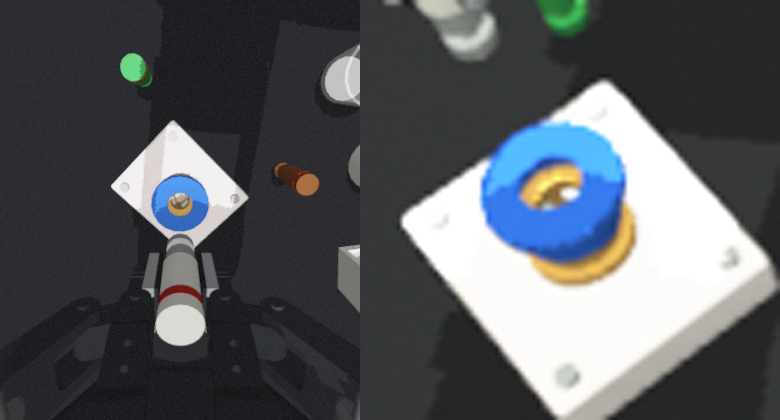

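Scene crop: the sleeve is back at its starting position (top edge about 26.4 px into the crop, as before) and the bore is empty. The wrist crop shows the filter straight in the jaws. I'll carry it across at this height, with the nipple near z 0.16, well above the bottle.

Emit:
drive_tool:
  grip: [1.5, 1.5, 1.5, 1.5, 1.5, 1.5, 1.5, 1.5, 1.5, 1.5]
  translation:
    - [-0.3, 0, 1.0]
    - [-0.6, 0, 2.0]
    - [-0.9, 0, 3.0]
    - [-0.9, 0, 3.2]
    - [-0.9, 0, 3.2]
    - [-0.9, 0, 3.2]
    - [-0.9, 0, 3.2]
    - [-0.9, 0, 3.2]
    - [-0.9, 0, 3.2]
    - [-0.9, 0, 3.2]
  yaw: [0, 0, 0, 0, 0, 0, 0, 0, 0, 0]

```text
time_s: 13.8
ee_pos: [0.5291, 0.1101, 0.2047]
tool_rot: [-1.549, 0.34, -0.329]
contact_force: [1.1, -0.1, -1.0]
gripper_width: 0.219
```

Emit:
drive_tool:
  grip: [1.5, 1.5, 1.5, 1.5, 1.5, 1.5, 1.5, 1.5]
  translation:
    - [-0.9, 0, 3.0]
    - [-0.9, 0, 3.0]
    - [-0.6, 0, 2.0]
    - [-0.3, 0, 1.0]
    - [0, 0, 0]
    - [0, 0, 0]
    - [0, 0, 0]
    - [0, 0, 0]
  yaw: [0, 0, 0, 0, 0, 0, 0, 0]

```text
time_s: 14.47
ee_pos: [0.5338, 0.2156, 0.1959]
tool_rot: [-1.555, 0.346, -0.312]
contact_force: [1.0, -0.1, -0.7]
gripper_width: 0.218
```

```bash
python3 - <<'E'
from h import *;from bench import arm
o=arm.observe();c=arm.get_calibration("wrist");im=arm.grab_frame("wrist");cv2.imwrite("pics/w4.png",im[:,:,::-1])
np.savez("pics/w4.npz",**{k:np.array(v) for k,v in c.items()})
print(o["ee_pos"],o["gripper_width"],np.round(Ro.from_rotvec(o["tool_rot"]).as_matrix(),4))
print("pred",proj(c,np.array([.548,.231,.042])))
for b in blobs(im,"yellow",(0,0,560,420),100): print(cv2.boundingRect(b),cv2.contourArea(b),cv2.fitEllipse(b))
print("shift",world2tool(o,np.array([.548,.231,o["ee_pos"][2]])-o["ee_pos"]))
E
```

```text
[0.53384703 0.21556371 0.19593878] 0.2179974903683647 [[ 0.9134 -0.0233  0.4065]
 [-0.4067 -0.0044  0.9136]
 [-0.0194 -0.9997 -0.0135]]
pred [301.55708125 210.56137802]
(286, 190, 37, 41) 721.0 ((303.27056884765625, 210.35870361328125), (33.036312103271484, 39.116085052490234), 163.15443420410156)
shift [ 0.6648933  -0.03975893  1.98549511]
```

View pics/w4.png

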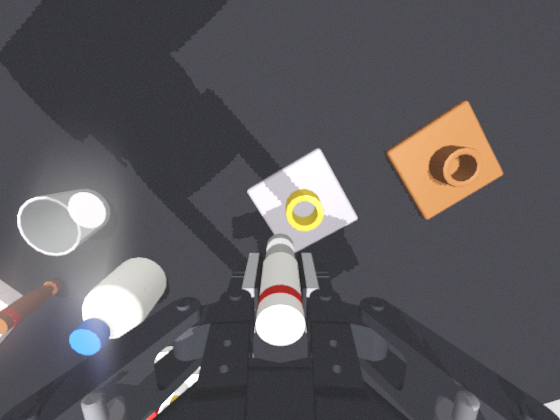

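The rim is at about (304,211), matching the prediction; the brown look-alike is well away to the right. Next I refine the rim centre from its bore and compute the shift for the nipple tip.

```bash
python3 - <<'E'
from h import *;from bench import arm
c=dict(np.load("pics/w4.npz"));im=cv2.imread("pics/w4.png")[:,:,::-1].copy()
m=mask(im,"yellow")[170:250,270:340];cs,h=cv2.findContours(m,cv2.RETR_CCOMP,cv2.CHAIN_APPROX_NONE)
for b,hh in zip(cs,h[0]):
    if len(b)>15:
        e=cv2.fitEllipse(b);p=(e[0][0]+270,e[0][1]+170);print(hh[3],p,e[1],on(c,p,.042),on(c,p,.03))
E
cat > tip.py <<'E'
from h import *;from bench import arm
import sys
W=np.array([float(sys.argv[1]),float(sys.argv[2])])
o=arm.observe();Y=Ro.from_rotvec(o["tool_rot"]).as_matrix()[:,1];tip=o["ee_pos"]+.057*Y
print(o["time_s"],"tcp",o["ee_pos"].round(4),"tip",tip.round(4),"y",Y.round(4),"F",o["contact_force"].round(1),"shift",np.round(world2tool(o,np.r_[W-tip[:2],0]),2))
E
python3 tip.py .548 .231
```

```text
-1 (303.2705764770508, 210.35869979858398) (33.036312103271484, 39.116085052490234) [0.54848762 0.23262029 0.042     ] [0.55208534 0.23194124 0.03      ]
14.5167 tcp [0.5339 0.2153 0.196 ] tip [0.5325 0.215  0.139 ] y [-0.0233 -0.0045 -0.9997] F [ 0.2 -0.2 -0.9] shift [ 0.76 -0.04  2.09]
```

Emit:
drive_tool:
  grip: [1.5, 1.5, 1.5, 1.5, 1.5, 1.5, 1.5, 1.5]
  translation:
    - [0.3, 0, 1.0]
    - [0.2, 0, 0.7]
    - [0, 0, 0]
    - [0, 0, 0]
    - [0, 0.8, 0]
    - [0, 0.8, 0]
    - [0, 0, 0]
    - [0, 0, 0]
  yaw: [0, 0, 0, 0, 0, 0, 0, 0]

```text
time_s: 15.18
ee_pos: [0.5473, 0.2264, 0.1784]
tool_rot: [-1.554, 0.35, -0.317]
contact_force: [0.5, 0.9, -0.9]
gripper_width: 0.217
```

```bash
python3 tip.py .548 .232
```

```text
15.1833 tcp [0.5473 0.2264 0.1784] tip [0.546  0.2261 0.1214] y [-0.0222 -0.0047 -0.9997] F [ 0.5  0.9 -0.9] shift [-0.06 -0.01  0.62]
```

Emit:
drive_tool:
  grip: [1.5, 1.5, 1.5, 1.5, 1.5, 1.5, 1.5, 1.5, 1.5, 1.5]
  translation:
    - [0, 0, 0.4]
    - [0, 0, 0.2]
    - [0.1, 1.0, 0]
    - [0, 1.2, 0]
    - [0, 1.2, 0]
    - [0, 1.0, 0]
    - [0, 0.6, 0]
    - [0, 0, 0]
    - [0, 0, 0]
    - [0, 0, 0]
  yaw: [0, 0, 0, 0, 0, 0, 0, 0, 0, 0]

```text
time_s: 16.02
ee_pos: [0.55, 0.2322, 0.1238]
tool_rot: [-1.554, 0.349, -0.317]
contact_force: [-0.3, -0.8, -0.8]
gripper_width: 0.219
```

```bash
python3 tip.py .548 .232
```

```text
16.0167 tcp [0.55   0.2322 0.1238] tip [0.5487 0.232  0.0668] y [-0.022  -0.0048 -0.9997] F [-0.3 -0.8 -0.8] shift [-0.07  0.   -0.03]
```

```bash
python3 - <<'E'
from h import *;from bench import arm
c=arm.get_calibration("wrist");im=arm.grab_frame("wrist")
S=arm.grab_frame("scene")
u=cv2.resize(S[150:250,290:390],(400,400),interpolation=cv2.INTER_CUBIC)
w=cv2.resize(im[150:350,180:380],(400,400),interpolation=cv2.INTER_CUBIC)
cv2.imwrite("pics/c5.png",np.hstack([w,u])[:,:,::-1])
print("rim pred in wrist crop",(proj(c,np.array([.548,.232,.042]))-[180,150])*2,"tip",(proj(c,np.array([.5487,.232,.0668]))-[180,150])*2)
E
```

```text
rim pred in wrist crop [198.41763279 154.70730484] tip [198.18895666 182.18003601]
```

View pics/c5.png

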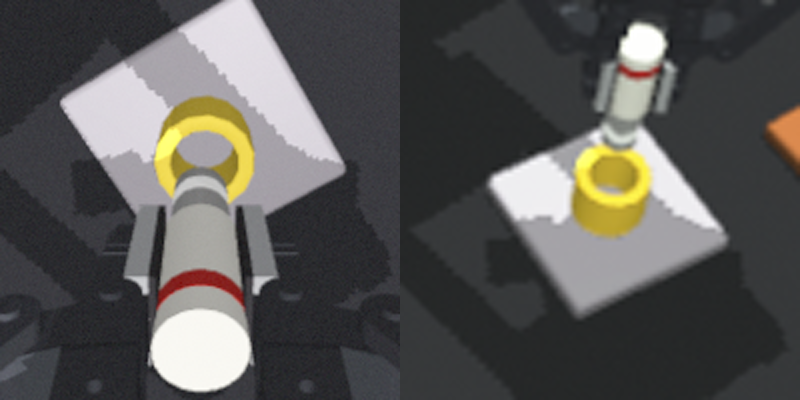

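The rim face centre is at about (204,163) in the wrist crop, a few px from the prediction of (198,155). The earlier centroid was biased by the well's wall. I'll recompute from both views.

```bash
python3 - <<'E'
from h import *;from bench import arm
c=arm.get_calibration("wrist");s=arm.get_calibration("scene")
p=(180+204/2,150+162/2);q=(290+212/4,150+172/4)
print(on(c,p,.042),on(s,q,.042),tri(c,p,s,q)); print("top",on(arm.get_calibration("top"),(208.3,201),.042))
print("tip scene obs",(290+220/4,150+142/4),"pred",proj(s,np.array([.5487,.232,.0668])))
E
python3 tip.py .550 .232
```

```text
[0.55204182 0.23275246 0.042     ] [0.55132461 0.23294175 0.042     ] (array([0.5517596 , 0.23276479, 0.04265187]), np.float64(0.00021745530088945566))
top [0.54753545 0.22957176 0.042     ]
tip scene obs (345.0, 185.5) pred [343.4889625  184.78011818]
16.1167 tcp [0.5504 0.2323 0.1242] tip [0.5492 0.2321 0.0673] y [-0.021  -0.0044 -0.9998] F [ 0.3  0.4 -1. ] shift [ 0.08 -0.    0.03]
```

Wrist and scene agree to 0.7 mm on (0.5517,0.2328) at height 42.7 mm, so I'll correct by about 2 mm and lower.

Emit:
drive_tool:
  grip: [1.5, 1.5, 1.5, 1.5, 1.5, 1.5, 1.5, 1.5]
  translation:
    - [0.2, 0, 0.05]
    - [0, 0, 0]
    - [0, 0.6, 0]
    - [0, 0.7, 0]
    - [0, 0.6, 0]
    - [0, 0.4, 0]
    - [0, 0, 0]
    - [0, 0, 0]
  yaw: [0, 0, 0, 0, 0, 0, 0, 0]

```text
time_s: 16.78
ee_pos: [0.5533, 0.2321, 0.1003]
tool_rot: [-1.552, 0.346, -0.32]
contact_force: [0.7, -0.0, -1.5]
gripper_width: 0.22
```

```bash
python3 tip.py .551 .232;python3 - <<'E'
from h import *;from bench import arm
im=arm.grab_frame("wrist");S=arm.grab_frame("scene")
u=cv2.resize(S[150:250,290:390],(400,400),interpolation=cv2.INTER_CUBIC)
w=cv2.resize(im[150:350,180:380],(400,400),interpolation=cv2.INTER_CUBIC)
cv2.imwrite("pics/c6.png",np.hstack([w,u])[:,:,::-1])
E
```

```text
16.7833 tcp [0.5533 0.2321 0.1003] tip [0.5523 0.2319 0.0433] y [-0.0179 -0.0036 -0.9998] F [ 0.7 -0.  -1.5] shift [-0.12  0.   -0.04]
```

View pics/c6.png

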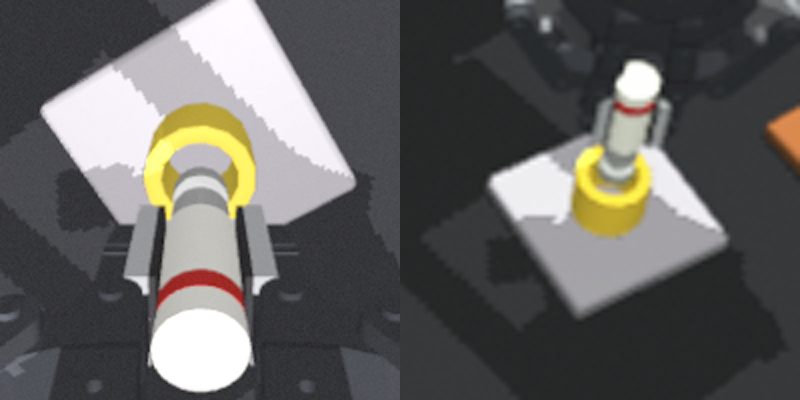

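In both crops the nipple end sits at the middle of the rim (wrist about (200,180), scene about (616,174)). I'll lower into the well.

Emit:
drive_tool:
  grip: [1.5, 1.5, 1.5, 1.5, 1.5, 1.5, 1.5]
  translation:
    - [0, 0.4, 0]
    - [0, 0.5, 0]
    - [0, 0.5, 0]
    - [0, 0.4, 0]
    - [0, 0.2, 0]
    - [0, 0, 0]
    - [0, 0, 0]
  yaw: [0, 0, 0, 0, 0, 0, 0]

```text
time_s: 17.47
ee_pos: [0.5533, 0.2322, 0.0787]
tool_rot: [-1.552, 0.345, -0.32]
contact_force: [-0.1, 1.2, -0.9]
gripper_width: 0.218
```

```bash
python3 tip.py .552 .232
```

```text
17.4667 tcp [0.5533 0.2322 0.0787] tip [0.5524 0.232  0.0217] y [-0.0168 -0.0032 -0.9999] F [-0.1  1.2 -0.9] shift [-0.03  0.   -0.01]
```

Emit:
drive_tool:
  grip: [1.5, 1.5, 1.5, 1.5]
  translation:
    - [0, 0.3, 0]
    - [0, 0.2, 0]
    - [0, 0, 0]
    - [0, 0, 0]
  yaw: [0, 0, 0, 0]

```text
time_s: 17.8
ee_pos: [0.5535, 0.2322, 0.0734]
tool_rot: [-1.552, 0.345, -0.321]
contact_force: [0.0, 0.0, -0.8]
gripper_width: 0.22
```

Emit:
drive_tool:
  grip: [1.5, 1.5, 1.5]
  translation:
    - [0, 0.2, 0]
    - [0, 0, 0]
    - [0, 0, 0]
  yaw: [0, 0, 0]

```text
time_s: 18.05
ee_pos: [0.5536, 0.2323, 0.0714]
tool_rot: [-1.551, 0.345, -0.321]
contact_force: [-0.0, -0.1, -0.8]
gripper_width: 0.217
```

Emit:
drive_tool:
  grip: [1.5, 1.5]
  translation:
    - [0, 0.1, 0]
    - [0, 0, 0]
  yaw: [0, 0]

```text
time_s: 18.22
ee_pos: [0.5538, 0.2323, 0.0705]
tool_rot: [-1.551, 0.344, -0.321]
contact_force: [0.4, 0.2, -0.4]
gripper_width: 0.216
```

Emit:
drive_tool:
  grip: [1.5, 1.5, 1.5]
  translation:
    - [0, 0.1, 0]
    - [0, 0, 0]
    - [0, 0, 0]
  yaw: [0, 0, 0]

```text
time_s: 18.47
ee_pos: [0.5542, 0.2324, 0.0707]
tool_rot: [-1.551, 0.343, -0.322]
contact_force: [0.6, 0.9, -1.4]
gripper_width: 0.223
```

Emit:
drive_tool:
  grip: [1.5, 1.5, 1.5]
  translation:
    - [0, 0.1, 0]
    - [0, 0, 0]
    - [0, 0, 0]
  yaw: [0, 0, 0]

```text
time_s: 18.72
ee_pos: [0.5544, 0.2324, 0.0704]
tool_rot: [-1.55, 0.343, -0.322]
contact_force: [-0.1, -0.6, -0.4]
gripper_width: 0.218
```

Emit:
drive_tool:
  grip: [1.5, 1.5, 1.5]
  translation:
    - [0, 0.1, 0]
    - [0, 0, 0]
    - [0, 0, 0]
  yaw: [0, 0, 0]

```text
time_s: 18.97
ee_pos: [0.5545, 0.2324, 0.0705]
tool_rot: [-1.55, 0.342, -0.323]
contact_force: [0.1, 0.5, -0.9]
gripper_width: 0.222
```

Emit:
drive_tool:
  grip: [1.5, 1.5, 1.5]
  translation:
    - [0, 0.2, 0]
    - [0, 0, 0]
    - [0, 0, 0]
  yaw: [0, 0, 0]

```text
time_s: 19.22
ee_pos: [0.5545, 0.2324, 0.0705]
tool_rot: [-1.55, 0.342, -0.323]
contact_force: [0.3, -0.2, -1.6]
gripper_width: 0.22
```

Emit:
drive_tool:
  grip: [1.5, 1.5, 1.5]
  translation:
    - [0, 0.2, 0]
    - [0, 0, 0]
    - [0, 0, 0]
  yaw: [0, 0, 0]

```text
time_s: 19.47
ee_pos: [0.5546, 0.2324, 0.0704]
tool_rot: [-1.55, 0.341, -0.323]
contact_force: [-1.0, -0.0, -0.2]
gripper_width: 0.22
```

```bash
python3 - <<'E'
from look import *
o=arm.observe();print(o["joints"].round(3),o["tau"].round(2),o["wrist_torque"].round(3))
E
python3 look.py q1; python3 tip.py .552 .232
```

```text
[ 2.810e-01  5.760e-01  1.668e+00  1.000e-03  9.100e-01 -8.670e-01] [-1.000e-01 -5.846e+01 -1.993e+01 -3.000e-02  3.000e-02 -0.000e+00] [ 0.054  0.041 -0.035]
19.6167 [0.5546 0.2324 0.0703] Fz [-0.2  3.4  3.7  3.4] mean [-1.35  0.22  2.57] red (np.int64(285), 288.7)
19.6167 tcp [0.5546 0.2324 0.0703] tip [0.5539 0.2323 0.0133] y [-0.0125 -0.0027 -0.9999] F [-1.2  0.5  3.4] shift [-0.16  0.   -0.1 ]
```

Emit:
drive_tool:
  grip: [1.5, 1.5, 1.5]
  translation:
    - [-0.2, 0.2, 0]
    - [0, 0.2, 0]
    - [0, 0, 0]
  yaw: [0, 0, 0]

```text
time_s: 19.87
ee_pos: [0.5545, 0.2324, 0.0706]
tool_rot: [-1.551, 0.337, -0.325]
contact_force: [-1.8, 0.1, -1.8]
gripper_width: 0.216
```

```bash
python3 - <<'E'
from look import *
o=arm.observe();print(o["joints"].round(3),o["tau"].round(2),o["wrist_torque"].round(3))
E
python3 look.py q2; python3 tip.py .552 .232
```

```text
[ 0.283  0.574  1.67  -0.002  0.906 -0.865] [ -0.48 -59.99 -21.41  -0.2   -0.37   0.  ] [0.055 0.237 0.031]
20.0167 [0.5546 0.2324 0.0703] Fz [-1.8  1.7  9.9  9.6] mean [-2.68 -0.57  4.86] red (np.int64(286), 288.8)
20.0167 tcp [0.5546 0.2324 0.0703] tip [0.5541 0.2322 0.0133] y [-0.0088 -0.0042 -1.    ] F [-3.5 -0.7  9.6] shift [-0.19  0.   -0.1 ]
```

The filter is seated on the floor: descent has stopped at the expected height and holding builds an upward force. I'll relax the target, then open gently.

Emit:
drive_tool:
  grip: [1.5, 1.5, 2.0, 2.2, 2.4, 2.8, 3.2, 3.6, 3.6, 3.6]
  translation:
    - [0, 0, 0]
    - [0, 0, 0]
    - [0, 0, 0]
    - [0, 0, 0]
    - [0, 0, 0]
    - [0, 0, 0]
    - [0, 0, 0]
    - [0, 0, 0]
    - [0, 0, 0]
    - [0, 0, 0]
  yaw: [0, 0, 0, 0, 0, 0, 0, 0, 0, 0]

```text
time_s: 20.85
ee_pos: [0.5555, 0.2326, 0.0678]
tool_rot: [-1.551, 0.337, -0.325]
contact_force: [-0.1, 0.3, -0.3]
gripper_width: 0.424
```

```bash
python3 look.py q3; python3 tip.py .552 .232
```

```text
21.0 [0.5554 0.2326 0.0679] Fz [-0.3 -0.  -0.2  0.9] mean [ 0.13 -0.35  0.08] red (np.int64(284), 287.1)
21.0 tcp [0.5554 0.2326 0.0679] tip [0.555  0.2324 0.0109] y [-0.0085 -0.0042 -1.    ] F [-0.  -1.   0.9] shift [-0.26  0.   -0.15]
```

Emit:
drive_tool:
  grip: [4.5, 4.5, 4.5, 4.5, 4.5, 4.5, 4.5, 4.5, 4.5, 4.5]
  translation:
    - [0, 0, 0]
    - [0, 0, 0]
    - [0, -0.5, 0]
    - [0, -0.8, 0]
    - [0, -1.0, 0]
    - [0, -1.5, 0]
    - [0, -1.5, 0]
    - [0, -1.5, 0]
    - [0, -1.5, 0]
    - [0, -1.0, 0]
  yaw: [0, 0, 0, 0, 0, 0, 0, 0, 0, 0]

```text
time_s: 21.83
ee_pos: [0.5551, 0.2327, 0.1683]
tool_rot: [-1.552, 0.339, -0.324]
contact_force: [-0.3, 0.1, -0.4]
gripper_width: 0.53
```

Emit:
drive_tool:
  grip: [4.5, 4.5, 4.5, 4.5, 4.5, 4.5]
  translation:
    - [0, -1.0, 0]
    - [0, -1.0, 0]
    - [2.0, 0, 0]
    - [2.0, 0, 0]
    - [0, 0, 0]
    - [0, 0, 0]
  yaw: [0, 0, 0, 0, 0, 0]

```text
time_s: 22.33
ee_pos: [0.5937, 0.217, 0.1969]
tool_rot: [-1.549, 0.333, -0.328]
contact_force: [-0.6, 0.1, -0.5]
gripper_width: 0.526
```

```bash
python3 tip.py .552 .232;python3 - <<'E'
from h import *;from bench import arm
im=arm.grab_frame("wrist");S=arm.grab_frame("scene");T=arm.grab_frame("top")
r=lambda I,x,y,n,s:cv2.resize(I[y:y+n,x:x+n],(s,s),interpolation=cv2.INTER_CUBIC)
w=cv2.resize(im,(460,345));
row=np.hstack([r(S,295,140,100,400),r(S,77,195,90,400)])
b=np.hstack([cv2.resize(T[90:310,100:450],(318,200)),cv2.resize(S[150:340,80:380],(316,200)),cv2.resize(im,(266,200))[:,:166]])
cv2.imwrite("pics/fin.png",np.vstack([row,b])[:,:,::-1])
s=arm.get_calibration("scene");print("top pred in crop",(proj(s,np.array([.5517,.2328,.092]))-[295,140])*4,"rim",(proj(s,np.array([.5517,.2328,.042]))-[295,140])*4)
E
```

```text
22.3333 tcp [0.5937 0.217  0.1969] tip [0.5935 0.2168 0.1399] y [-0.0039 -0.0026 -1.    ] F [-0.6  0.1 -0.5] shift [-4.41  0.01 -0.31]
top pred in crop [204.70193151 152.05924844] rim [192.0751908  212.66717971]
```

View pics/fin.png

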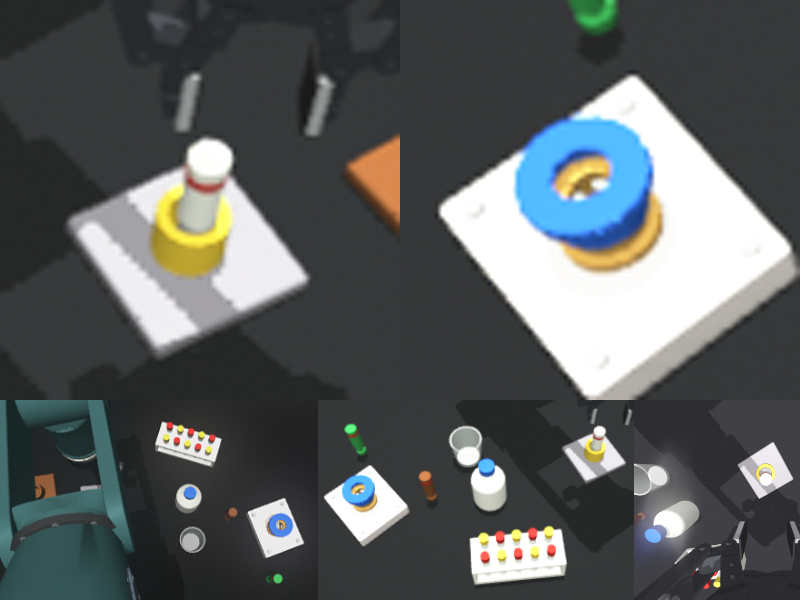

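The filter stands in the yellow well with its top at (210,158); an upright filter would be at about (205,152). The sleeve crop is identical to the starting one, the other objects are in place, and the gripper is clear. Handing in.

```bash
python3 -c "
from bench import arm
print(arm.close_job())"
```

```text
the job is handed in; nothing more can be done
None
```

The spent filter is out of the coupling and standing nipple down in the yellow well, and the job was handed in at about 22.5 s of the 56 s.

- **Release:** I pressed the sleeve down about 8.5 mm at roughly 7 N. The filter's jump showed in the wrist camera, and I stopped short of the sleeve's stop.
- **Draw:** The filter came out slowly, with the highest reading about 8 N and no slip in the grip.
- **Sleeve:** The last picture shows it back exactly where it started.
- **Placing:** The filter looks upright within about 1–2 px. The gripper was well clear at hand-in, with its force reading at noise level.
- **Other objects:** The bottle, cup, rack and look-alikes appear in the last pictures where they stood at the start.

Two checks disagreed along the way:

- **Well position:** My first estimate was about 4 mm off, because the well's wall biased it. I corrected it from the wrist and scene views, which agreed to 0.7 mm.
- **Contact with the well floor:** The force reading dropped to about zero after each move, so contact did not show at first. It showed only when the arm held still, peaking near 10 N before I let go. I made a few extra small downward steps before I recognised this.

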